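# Tap two sample tubes home and start the loader

### The arm

A 7-joint arm with a two-finger parallel gripper is mounted at the origin on the work surface. World frame = base frame: x ahead of the robot, y to its left, z up, the work surface at z = 0. Lengths are in m, angles in rad, forces in N, time in s.
With the tool pointing down it reaches from about 0.375 to 0.925 m from the base axis. Payload 3.1 kg.
Tool frame: the origin (TCP) lies midway between the tips of the shut fingers; the grasp point (between the pads) lies 19 mm behind it (manip.hold_point_z is the distance from the TCP to the grasp point, in m); z points along the fingers, y is the direction in which the jaws open and shut (so a half turn about z gives the same grasp; the last joint's range is limited). The gripper opens to 85 mm and grips with 20 to 120 N. Pads are 22 mm wide; open, the fingers measure 114 mm over their backs; the gripper's body (76 mm by 85 mm) begins 54 mm behind the grasp point. The pads swing forward as they close: fully open they stand 13 mm farther back than shut.
Start: joints at [1.064, 0.383, 0.044, 1.598, -0.018, 1.161, -0.05], TCP at [0.258, -0.596, 0.231] pointing down, gripper open.
Joint ranges: [-2.61, 2.61], [-0.41, 2.15], [-1.48, 1.57], [0, 2.5], [-1.57, 4.71], [0.05, 1.97], [-2.85, 2.85]. Speed limits (rad/s): [2.79, 2.79, 3.14, 3.14, 3.14, 3.14, 3.14].

### API

Orientations are given as a rotation vector (axis times angle).
In Python, from station import readout, eyes, job, manip gives the robot as it stands. The module is installed in compiled form; this text tells all that it offers.
- The arm moves only by the tool apply_moves, never from a script. Its arguments are lists of equal length, an entry for each row: "travel": the shift along the tool's x, y, z in m, a list of three; "spin": the turn about the tool's z in rad. A call has 1 to 12 rows; each row is the pose to reach, as a shift and turn from the pose commanded when the call began, along the tool's axes at that moment; what a row does not reach only later rows make up. A row lasts 1/12 s, in which the tool goes at most 41.7 mm and 7.16 degrees, less where a joint would pass 70% of its speed; a pose out of reach is approached as far as the arm can. A call with a gripper value outside its range is refused whole. "grip" is the opening in per cent of the stroke, from 0 (shut) to 100 (fully open), set as the call begins (left out, the last holds). The fingers move at their own pace and stop on an object; "newtons" is the grip in N (left out, the last holds). Time passes only in rows, so rows that repeat a pose let the fingers close. It gives the time, the measured TCP pose, the force and the opening at its end, in the units of the state.
- readout.read_state(): the state, without advancing time (a new reading comes with each control period).
- eyes.camera(name): name is "scene" or "side" or "wrist"; returns (picture, depth): 420x560x3 uint8, red, green, blue; 420x560 float32, m along the optical axis (not along the pixel's ray), 0 where there is no reading.
- eyes.camera_model(name): a dict with "vertical_fov" (degrees; the focal length in pixels is half the picture's height over the tangent of half this angle, whatever the lens; pixels are square), "cx", "cy" (the principal point, pixels), "R" (3x3) and "t" (3): a world point X has camera coordinates R X + t. Camera axes: x right, y down, z forward; pixel columns grow to the right and rows downward; lengths in m; the calibration is good to about 2 mm. A picture is of the moment at which its call begins: read the wrist's pose just before it. camera_model takes no time and is no camera call; for the wrist camera it gives the pose at the moment of the call.
- job.sign_off(): hands the job in, once; it reports no verdict.
The state is a dict: "t": time; "joint_positions": joint angles; "joint_velocities": joint speeds; "joint_efforts": joint torques, N m; "position": TCP position; "tool_rot": TCP orientation; "contact_force": force on the tool from outside, world axes, zero at the start; "moment": the same for the moment, N m; "grip_width": opening from 0.0 (shut) to 1.0 (fully open).
Only numpy, scipy, OpenCV 4.12 (cv2) and the standard library are available. Lean on these libraries where they do the work, as an engineer would, in place of code of your own. Each camera call takes 0.05 s, during which the arm holds its last target.

### The job

On the white sample loader, press the purple-capped tube down with a fingertip until its cap sits fully home on its collar, then do the same with the red-capped tube, and only then press the green start key and let it come up again. Press gently, from above, and never lift a tube; do not press the yellow-capped tube or the blue key, and leave the vial, tube rack and spray bottle where they stand.

Things in the scene. Friction and masses are not known exactly. Their poses are not given: they have to be found in the camera images.
- loader: low white sample loader fixed on the bench, 200 mm (its x) by 290 mm (its y), top face 70 mm above the bench; origin at the centre of its underside, z up. Three wells stand in a row along its y at x = -35 mm, y = -65, 0 and +65 mm, each with a black collar 26 mm across and 15 mm high on the top face; the three tubes are in them in any order. Two keys stand at x = +55 mm, y = -40 and +40 mm, either way round.
- purple_tube_top (a point): purple-capped tube, standing upright in a well of the loader: off-white glass tube 13 mm across with a purple cap 18 mm across and 18 mm high. The upper half of the cap (16 mm across) is soft rubber that gives about 1 mm for each 2 N and springs back. This point is the centre of the flat top of the cap when the rubber is not squeezed, z up; it goes down with the tube.
- red_tube_top (a point): red-capped tube, standing upright in a well of the loader: off-white glass tube 13 mm across with a red cap 18 mm across and 18 mm high. The upper half of the cap (16 mm across) is soft rubber that gives about 1 mm for each 2 N and springs back. This point is the centre of the flat top of the cap when the rubber is not squeezed, z up; it goes down with the tube.
- yellow_tube_top (a point): yellow-capped tube, not to be pressed, standing upright in a well of the loader: off-white glass tube 13 mm across with a yellow cap 18 mm across and 18 mm high. The upper half of the cap (16 mm across) is soft rubber that gives about 1 mm for each 2 N and springs back. This point is the centre of the flat top of the cap when the rubber is not squeezed, z up; it goes down with the tube.
- purple_tube (a joint): travel of the purple-capped tube straight down into its well, in m: 0 = cap top 47 mm above the loader's top face (14 mm gap between cap and collar), 0.014 = fully home, cap resting on its collar (cap top 33 mm above the face), where it stops hard and only the rubber still gives. Friction of about 3 N all the way, no spring: it stays where it is left. Pulling it up makes the value negative.
- red_tube (a joint): travel of the red-capped tube straight down into its well, in m: 0 = cap top 47 mm above the loader's top face (14 mm gap between cap and collar), 0.014 = fully home, cap resting on its collar (cap top 33 mm above the face), where it stops hard and only the rubber still gives. Friction of about 3 N all the way, no spring: it stays where it is left. Pulling it up makes the value negative.
- yellow_tube (a joint): travel of the yellow-capped tube straight down into its well, in m: 0 = cap top 47 mm above the loader's top face (14 mm gap between cap and collar), 0.014 = fully home, cap resting on its collar (cap top 33 mm above the face), where it stops hard and only the rubber still gives. Friction of about 3 N all the way, no spring: it stays where it is left. Pulling it up makes the value negative.
- green_key_top (a point): green start key: round push key, 30 mm across, in a grey housing on the loader's dark strip; its top 24 mm above the loader top face when up; this point is the centre of its flat top and moves down with it, z up.
- green_key (a joint): how far the green key is pressed, in m: 0 = up, 0.008 = fully down. It is sprung: about 8 N holds it fully down, it acts from 0.003, and it comes back up when let go.
- blue_key_top (a point): blue key, not to be pressed: round push key, 30 mm across, in a grey housing on the loader's dark strip; its top 24 mm above the loader top face when up; this point is the centre of its flat top and moves down with it, z up.
- blue_key (a joint): how far the blue key is pressed, in m: 0 = up, 0.008 = fully down. It is sprung: about 8 N holds it fully down, it acts from 0.003, and it comes back up when let go.
- vial_mid (a point): small loose vial with a white cap, 24 mm across and 45 mm high, standing on the loader's top face near a far corner (loader x +55 to +70 mm, y about +115 mm); point at its centre, half-way up. Leave it alone.
- rack: loose orange tube rack, 100 mm (x) by 200 mm (y), 55 mm high, 81 mm to the tops of the capped tubes in it; origin at the centre of its underside. Leave it alone.
- spray: loose white spray bottle, 76 mm across, 206 mm high, its nozzle reaching 61 mm towards its -x; origin at the centre of its underside. Leave it alone.

How it is judged:
On the way, in this order (a step that is already met when the one before it is completed fails the run):
1. the purple-capped tube is pressed home (within 2.5 mm) (value of joint purple_tube above 0.0115 m), for 0.1 s.
2. then the red-capped tube is pressed home (within 2.5 mm) (value of joint each of purple_tube, red_tube above 0.0115 m), for 0.1 s.
3. then the green key is pressed at least 3 mm of its 8 mm (all of step 2 and value of joint green_key above 0.003 m), for 0.05 s.
At the end, for the whole second after the job is handed in: The purple- and red-capped tubes are home (caps within 2.5 mm of their collars), the green key has been pressed and is up again, the yellow-capped tube is within 3 mm of where it was, the blue key is up, and the vial (15 mm), rack and spray bottle (20 mm) stand upright where they were (all of step 2 and value of joint each of green_key, blue_key below 0.001 m and distance of yellow_tube_top from where it was at the start of the episode below 0.003 m and distance of vial_mid from where it was at the start of the episode below 0.015 m and distance of each of rack, spray from where it was at the start of the episode below 0.02 m and angle between each of vial_mid, spray, rack's own z axis and vertical below 0.15 rad); the robot touches nothing.
It fails at once if the red-capped tube is moved more than 3 mm before the purple-capped one is home (distance of red_tube_top from where it was at the start of the episode above 0.003 m and not (value of joint purple_tube above 0.0115 m)).
It fails at once if the green key is pressed (over 2 mm) before both tubes are home (value of joint green_key above 0.002 m and not (value of joint each of purple_tube, red_tube above 0.0115 m)).
It fails at once if a tube is pulled up (over 1.5 mm above its highest possible start, joint 0) (value of joint any of purple_tube, red_tube, yellow_tube below -0.0015 m).
It fails at once if a tube or key is pressed harder than 20 N (contact force between any of purple_tube, red_tube, green_key and the arm above 20 N or contact force between any of purple_tube, red_tube, green_key and the fingers above 20 N).
It fails at once if something to be left alone is disturbed: yellow-capped tube (3 mm), blue key (pressed 2 mm), vial (15 mm), rack or spray bottle (20 mm) (distance of yellow_tube_top from where it was at the start of the episode above 0.003 m or value of joint blue_key above 0.002 m or distance of vial_mid from where it was at the start of the episode above 0.015 m or distance of any of rack, spray from where it was at the start of the episode above 0.02 m).
It also fails if it takes over 45 s, if anything falls off the work surface, if the arm or the gripper's body presses on something with over 40 N, if the wrist force passes 120 N, or if a joint passes its speed limit or range.

## Working session

There is one attempt and no reset: what is moved stays moved. The work goes in short steps, Python scripts to look and compute and a tool call to move; the robot and the scene stay as the last step left them, time stands still between calls to the robot, and variables do not carry over. Pictures are saved under pics/ and viewed, and the job is handed in when it is done.

Besides the shell and the picture viewer there is one more tool, called after "Emit:" as name([rows], argument=value, ...), one row to a line, values as JSON. apply_moves: Moves the arm, as the interface text tells. Its arguments: {"type":"object","properties":{"travel":{"type":"array"},"spin":{"type":"array"},"grip":{"type":"number"},"newtons":{"type":"number"}},"required":["travel","spin"]}

```bash
mkdir -p pics; cat > h.py <<'E'
import numpy as np, cv2
from station import readout, eyes, job, manip
def shot(name,fn):
    m=eyes.camera_model(name); p,d=eyes.camera(name)
    cv2.imwrite(fn,cv2.cvtColor(p,cv2.COLOR_RGB2BGR)); np.savez(fn.replace('.png','.npz'),p=p,d=d,R=m['R'],t=m['t'],f=210/np.tan(np.radians(m['vertical_fov'])/2),c=[m['cx'],m['cy']])
    return np.load(fn.replace('.png','.npz'))
def ray(s,u,v):
    R=s['R'];C=-R.T@s['t']
    return C,R.T@np.array([(u-s['c'][0])/s['f'],(v-s['c'][1])/s['f'],1.])
def onplane(s,u,v,z):
    C,d=ray(s,u,v); return C+d*(z-C[2])/d[2]
def depthpt(s,u,v,dd):
    C,d=ray(s,u,v); return C+d*dd
E
python3 - <<'E'
from h import *
s=readout.read_state(); print({k:np.round(v,4) for k,v in s.items()})
for n in ['scene','side','wrist']:
    a=shot(n,f'pics/{n}0.png'); print(n,a['f'],a['c'],-a['R'].T@a['t'])
print(eyes.camera_model('scene').keys())
E
```

```text
{'t': np.float64(0.0), 'joint_positions': array([ 1.0642,  0.3838,  0.0438,  1.5996, -0.0179,  1.1612, -0.0499]), 'joint_velocities': array([ 0.0004, -0.0006,  0.0021, -0.0008,  0.0005, -0.0004, -0.0016]), 'joint_efforts': array([-2.00000e-04, -4.33458e+01,  1.02460e+00, -2.49513e+01,
        1.06000e-02,  1.15000e-02, -0.00000e+00]), 'position': array([ 0.258 , -0.5956,  0.2299]), 'tool_rot': array([-3.0736e+00, -6.3730e-01,  1.1000e-03]), 'contact_force': array([ 0.457 ,  0.1218, -0.1202]), 'moment': array([-0.0038, -0.0096, -0.0093]), 'grip_width': np.float64(1.0003)}
scene 400.4283932268066 [281.07683031 207.91070865] [1.18817315 0.17814577 0.84683234]
side 537.1846432245163 [274.24732853 211.12986921] [0.35142322 1.03812247 1.06691091]
wrist 318.2696664780082 [281.90517105 206.27876061] [ 0.3268079  -0.56554439  0.37310263]
dict_keys(['vertical_fov', 'cx', 'cy', 'R', 't'])
```

View pics/scene0.png

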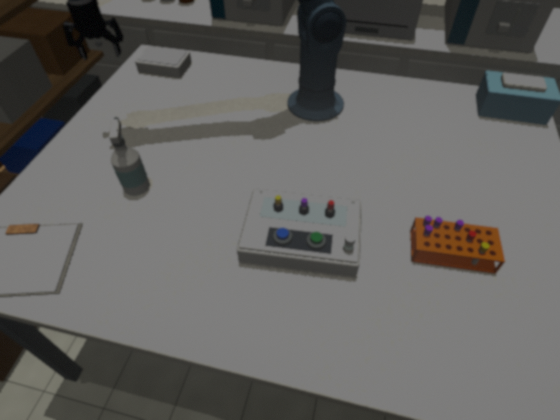

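View pics/side0.png

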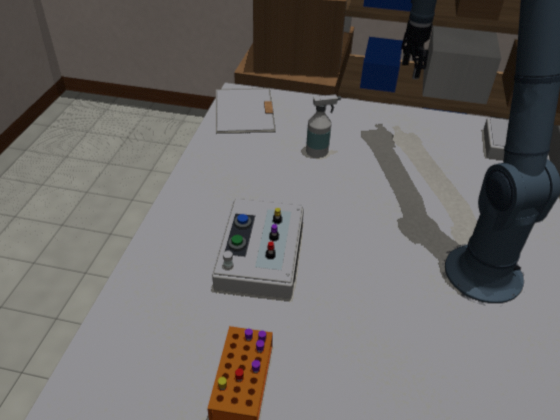

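View pics/wrist0.png

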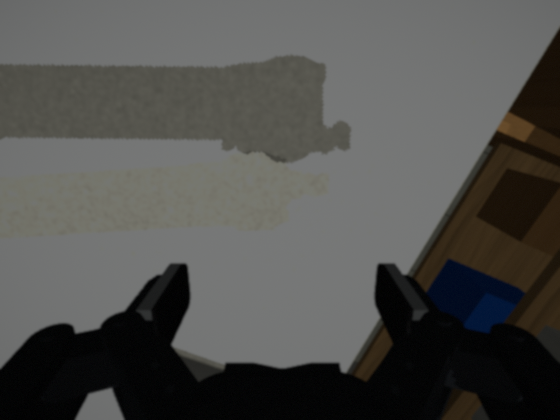

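The scene view shows the yellow cap near (279,200), purple (304,203) and red (331,206), the blue key at (282,236), the green key at (317,239), and the vial at (349,243). The side view agrees with this order. The wrist view shows only bare bench. Next I'll measure positions.

```bash
cat > meas.py <<'E'
from h import *
def blobs(s,roi):
    hsv=cv2.cvtColor(s['p'],cv2.COLOR_RGB2HSV); x0,y0,x1,y1=roi
    rng={'yellow':(22,36),'purple':(125,150),'red':(172,188),'green':(45,85),'blue':(105,124)}
    out={}
    for k,(a,b) in rng.items():
        H=hsv[...,0].astype(int); 
        if k=='red': H=np.where(H<90,H+180,H)
        m=((H>=a)&(H<=b)&(hsv[...,1]>110)&(hsv[...,2]>35)).astype(np.uint8)
        mm=np.zeros_like(m); mm[y0:y1,x0:x1]=m[y0:y1,x0:x1]
        n,l,st,c=cv2.connectedComponentsWithStats(mm)
        if n>1:
            i=1+np.argmax(st[1:,4]); out[k]=(c[i],st[i],np.median(s['d'][l==i]))
    return out
E
python3 - <<'E'
from meas import *
S={n:np.load(f'pics/{n}0.npz') for n in ['scene','side']}
B={'scene':blobs(S['scene'],(238,185,365,265)),'side':blobs(S['side'],(215,195,305,290))}
for k in B['scene']:
    for n in B: 
        if k in B[n]:
            c,st,d=B[n][k]; print(k,n,np.round(c,1),st,'depth pt',np.round(depthpt(S[n],*c,d),3))
    if k in B['side']:
        (C1,d1),(C2,d2)=[ray(S[n],*B[n][k][0]) for n in B]
        A=np.stack([d1,-d2],1); x=np.linalg.lstsq(A,C2-C1,rcond=None)[0]
        p,q=C1+d1*x[0],C2+d2*x[1]; print('  tri',np.round((p+q)/2,4),'gap',np.linalg.norm(p-q).round(4))
for n,sl in [('scene',(238,180,370,275)),('side',(205,190,315,300))]:
    p=S[n]['p'][sl[1]:sl[3],sl[0]:sl[2],::-1]
    cv2.imwrite(f'pics/{n}0z.png',cv2.resize(p,None,fx=5,fy=5,interpolation=cv2.INTER_CUBIC))
E
```

```text
yellow scene [277.7 198.5] [276 196   5   6  23] depth pt [0.56  0.009 0.112]
yellow side [277.1 211.6] [275 208   5   8  39] depth pt [0.559 0.013 0.105]
  tri [0.5575 0.0095 0.1056] gap 0.0059
purple scene [303.9 201. ] [302 199   5   5  20] depth pt [0.553 0.073 0.112]
purple side [274.  228.2] [272 224   5   9  43] depth pt [0.553 0.076 0.105]
  tri [0.5512 0.074  0.1066] gap 0.0057
red scene [330.5 203.4] [329 201   5   6  24] depth pt [0.548 0.137 0.115]
red side [270.5 245.8] [268 241   6  10  49] depth pt [0.547 0.141 0.108]
  tri [0.5455 0.1387 0.1087] gap 0.0055
green scene [316.1 237. ] [311 233  11   9  74] depth pt [0.639 0.12  0.094]
green side [236.6 239.3] [232 235  10  10  89] depth pt [0.639 0.124 0.091]
  tri [0.6384 0.121  0.0903] gap 0.0035
blue scene [282.3 233. ] [277 228  12  11  99] depth pt [0.646 0.041 0.094]
blue side [242.1 218.4] [237 214  11  10  90] depth pt [0.646 0.045 0.09 ]
  tri [0.6453 0.0419 0.0896] gap 0.004
```

```bash
ls pics
```

```text
scene0.npz
scene0.png
scene0z.png
side0.npz
side0.png
side0z.png
wrist0.npz
wrist0.png
```

View pics/scene0z.png

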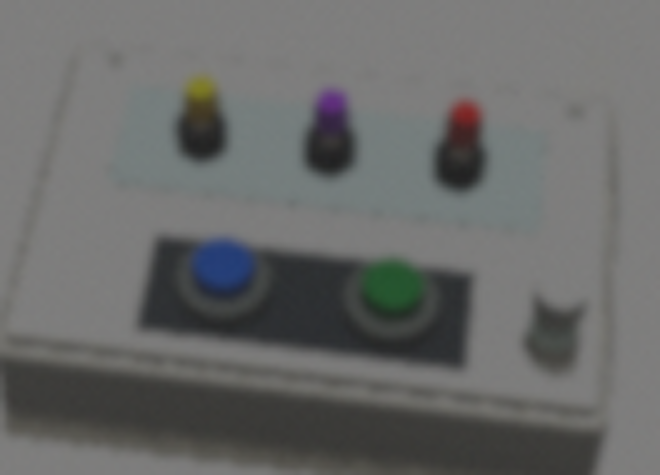

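View pics/side0z.png

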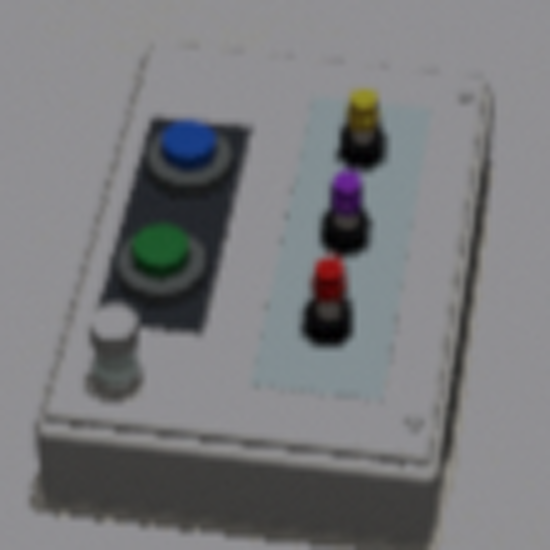

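```bash
python3 - <<'E'
from h import *
s=np.load('pics/scene0.npz'); t=np.load('pics/side0.npz')
print('spray base',onplane(s,135,188,0.0),onplane(t,318,150,0.0),'head',onplane(s,116,125,0.2),onplane(t,325,100,.2))
st=readout.read_state(); R=cv2.Rodrigues(st['tool_rot'])[0]; print(R.round(3))
for n,w in {'hover purple':[.552,.0745,.2],'spray-safe':[.258,-.596,.33]}.items(): print(n,(R.T@(np.array(w)-st['position'])).round(3))
E
```

```text
spray base [ 0.52104088 -0.42979278  0.        ] [ 0.51404009 -0.43064372  0.        ] head [ 0.48696407 -0.43794579  0.2       ] [ 0.50487485 -0.4187106   0.2       ]
[[ 0.918  0.398 -0.001]
 [ 0.398 -0.918  0.002]
 [-0.    -0.002 -1.   ]]
hover purple [ 0.536 -0.498  0.031]
spray-safe [-0.  -0.  -0.1]
```

Emit:
apply_moves([
  [0.027,-0.025,-0.015],
  [0.054,-0.05,-0.03],
  [0.08,-0.075,-0.045],
  [0.107,-0.1,-0.06],
  [0.134,-0.125,-0.075],
  [0.161,-0.149,-0.08],
  [0.188,-0.174,-0.08],
  [0.214,-0.199,-0.08],
  [0.241,-0.224,-0.08],
  [0.268,-0.249,-0.08],
  [0.295,-0.274,-0.08],
  [0.322,-0.299,-0.08],
], spin=[0,0.03,0.06,0.09,0.12,0.15,0.18,0.21,0.24,0.27,0.3,0.316], grip=0)

```text
t: 1.15
position: [0.435, -0.1923, 0.3111]
tool_rot: [3.138, 0.143, -0.0]
contact_force: [1.0, 0.0, -1.1]
grip_width: 0.002
```

Emit:
apply_moves([
  [0.014,-0.033,0],
  [0.027,-0.066,0],
  [0.041,-0.099,0],
  [0.055,-0.132,0],
  [0.068,-0.164,0],
  [0.082,-0.197,0],
  [0.095,-0.23,0],
  [0.109,-0.263,0],
  [0.109,-0.263,0],
  [0.109,-0.263,0],
], spin=[0,0,0,0,0,0,0,0,0,0])

```text
t: 1.98
position: [0.5188, 0.0812, 0.311]
tool_rot: [-3.137, -0.156, 0.001]
contact_force: [0.1, -1.0, -0.1]
grip_width: -0.0
```

```bash
python3 - <<'E'
from meas import *
st=readout.read_state(); print(st['t'],st['position'],st['tool_rot'],st['contact_force'])
s=shot('wrist','pics/wrist1.png')
H={'yellow':.112,'purple':.112,'red':.112,'green':.094,'blue':.094}
for k,(c,b,d) in blobs(s,(0,0,560,420)).items(): print(k,c.round(1),b,'dpt',depthpt(s,*c,d).round(4),'plane',onplane(s,*c,H[k]).round(4))
E
```

```text
1.9833 [0.51878716 0.08123417 0.31100617] [-3.13661763e+00 -1.55948920e-01  1.02246054e-03] [ 0.05480148 -1.04066738 -0.0913858 ]
yellow [353.2 149.7] [345 141  18  18 246] dpt [0.5575 0.009  0.1119] plane [0.5575 0.009  0.112 ]
purple [ 25.6 155. ] [  5 149  45  15 499] dpt [0.5101 0.3827 0.0804] plane [0.5172 0.3578 0.112 ]
red [235.1 148.3] [227 140  17  17 228] dpt [0.547  0.1341 0.1154] plane [0.5465 0.1345 0.112 ]
green [257.9  60.4] [245  46  27  30 652] dpt [0.6365 0.1183 0.0946] plane [0.6366 0.1184 0.094 ]
blue [334.3  61.5] [320  46  29  31 694] dpt [0.6434 0.0395 0.0943] plane [0.6434 0.0394 0.094 ]
```

View pics/wrist1.png

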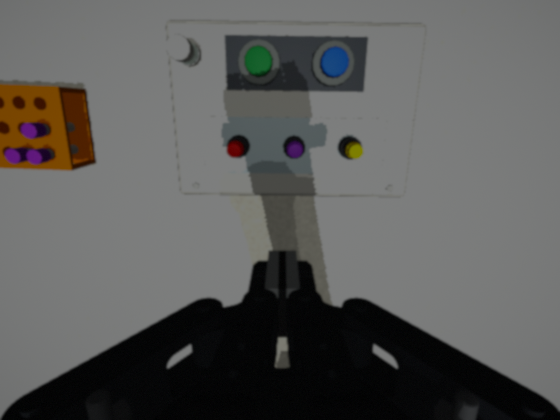

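The wrist view shows red (235,148), purple (294,147), yellow (353,150), green (258,60), blue (334,61) and the vial (180,48). The purple mask picked up the rack's caps instead, so I'll redo purple and check the heights of the tops.

```bash
python3 - <<'E'
from meas import *
s=np.load('pics/wrist1.npz')
B=blobs(s,(215,125,380,175)); Bk=blobs(s,(225,30,370,90))
for k in ('yellow','purple','red'):
    c,b,d=B[k]; x,y,w,h,_=b
    u,v=np.meshgrid(np.arange(x,x+w),np.arange(y,y+h)); P=np.array([depthpt(s,a,b_,s['d'][b_,a]) for a,b_ in zip(u.ravel(),v.ravel()) if s['d'][b_,a]>0])
    zt=np.percentile(P[:,2],95); T=P[(P[:,2]>np.median(P[P[:,2]>.095][:,2])-.004)]
    print(k,c.round(1),b,'z95',zt.round(4),'zmed',np.median(P[P[:,2]>.095][:,2]).round(4),'top mean',T.mean(0).round(4),len(T))
d=s['d']; print('face z',[depthpt(s,u,v,d[v,u])[2].round(4) for u,v in [(200,110),(390,110),(300,185),(390,40)]])
E
```

```text
yellow [353.2 149.7] [345 141  18  18 246] z95 0.1142 zmed 0.1127 top mean [0.5563 0.0073 0.113 ] 179
purple [294.4 149.1] [286 141  18  17 239] z95 0.1147 zmed 0.1135 top mean [0.5507 0.0715 0.1137] 174
red [235.1 148.3] [227 140  17  17 228] z95 0.1178 zmed 0.1161 top mean [0.5454 0.1357 0.1165] 167
face z [np.float64(0.0714), np.float64(0.0714), np.float64(0.0684), np.float64(0.0704)]
```

Emit:
apply_moves([
  [0.032,0.012,0.02],
  [0.032,0.012,0.06],
  [0.032,0.012,0.1],
  [0.032,0.012,0.14],
  [0.032,0.012,0.165],
  [0.032,0.012,0.18],
  [0.032,0.012,0.18],
  [0.032,0.012,0.18],
], spin=[0,0,0,0,0,0,0,0])

```text
t: 2.7
position: [0.5513, 0.0667, 0.1304]
tool_rot: [3.137, 0.141, -0.004]
contact_force: [0.3, -0.5, 1.4]
grip_width: 0.002
```

```bash
python3 - <<'E'
from meas import *
st=readout.read_state(); print(st['t'],st['position'],st['tool_rot'],st['contact_force'])
s=shot('side','pics/side2.png');w=shot('wrist','pics/wrist2.png')
a=cv2.resize(s['p'][180:300,200:320,::-1],None,fx=4,fy=4,interpolation=cv2.INTER_CUBIC)
cv2.imwrite('pics/side2z.png',a)
E
```

```text
2.7 [0.55127575 0.06670295 0.13037199] [ 3.13735775  0.14137087 -0.00416203] [ 0.27500616 -0.51406557  1.4219345 ]
```

View pics/side2z.png

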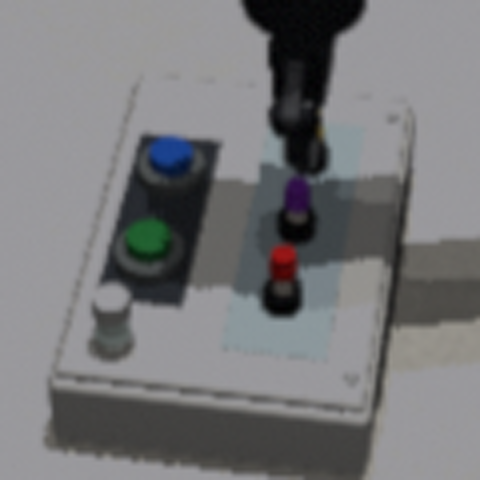

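View pics/wrist2.png

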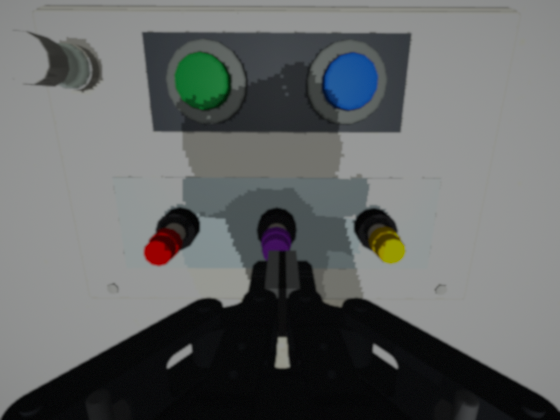

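```bash
python3 - <<'E'
from meas import *
st=readout.read_state(); print(st['t'],st['position'],st['tool_rot'],st['contact_force'])
s=np.load('pics/wrist2.npz')
p=s['p'][190:280,120:420,::-1]; cv2.imwrite('pics/wrist2z.png',cv2.resize(p,None,fx=2.6,fy=2.6,interpolation=cv2.INTER_CUBIC))
for n,u,v,z in [('red',158,252,.116),('purple',277,242,.1135),('yellow',391,250,.113),('green',202,80,.094),('blue',350,81,.094)]:
    print(n,onplane(s,u,v,z).round(4), 'depth',depthpt(s,u,v,s['d'][v,u]).round(4))
E
```

```text
2.8 [0.55344917 0.06802038 0.13286525] [3.13796174 0.14305751 0.00443567] [-0.08122142 -1.55394537 -0.52143089]
red [0.5457 0.1352 0.116 ] depth [0.546  0.1349 0.1166]
purple [0.5563 0.0707 0.1135] depth [0.5567 0.0707 0.1142]
yellow [0.557 0.007 0.113] depth [0.5574 0.0074 0.114 ]
green [0.6371 0.1178 0.094 ] depth [0.6371 0.1176 0.095 ]
blue [0.6437 0.0396 0.094 ] depth [0.6437 0.0396 0.0943]
```

View pics/wrist2z.png

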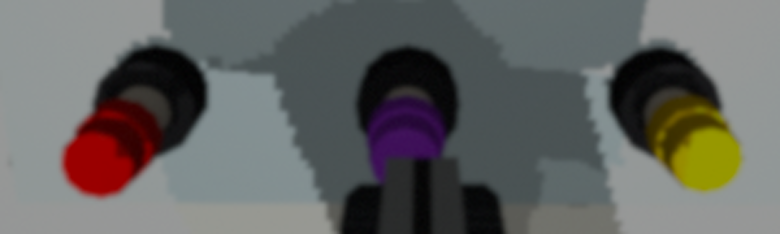

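Emit:
apply_moves([
  [-0.001,-0.004,0.004],
  [-0.001,-0.004,0.007],
  [-0.001,-0.004,0.007],
  [-0.001,-0.004,0.007],
  [-0.001,-0.004,0.007],
], spin=[0,0,0,0,0])

```text
t: 3.22
position: [0.5509, 0.0729, 0.1246]
tool_rot: [3.138, 0.146, 0.001]
contact_force: [-1.4, -0.3, -0.1]
grip_width: 0.003
```

```bash
python3 - <<'E'
from meas import *
st=readout.read_state(); print(st['t'],st['position'],st['tool_rot'],st['contact_force'],np.abs(st['joint_velocities']).max())
E
```

```text
3.2167 [0.55091282 0.07290453 0.12461603] [3.13810614e+00 1.46144674e-01 8.91566685e-04] [-1.42587393 -0.25163862 -0.14044392] 0.002492465767217813
```

Emit:
apply_moves([
  [0,0,0.003],
  [0,0,0.006],
  [0,0,0.008],
  [0,0,0.01],
  [0,0,0.012],
  [0,0,0.014],
  [0,0,0.016],
  [0,0,0.016],
], spin=[0,0,0,0,0,0,0,0])

```text
t: 3.88
position: [0.5506, 0.0727, 0.108]
tool_rot: [3.138, 0.146, -0.001]
contact_force: [-1.7, -0.2, 2.2]
grip_width: 0.002
```

Emit:
apply_moves([
  [0,0,0.0015],
  [0,0,0.003],
  [0,0,0.0045],
  [0,0,0.006],
  [0,0,0.007],
  [0,0,0.007],
  [0,0,0.007],
], spin=[0,0,0,0,0,0,0])

```text
t: 4.47
position: [0.5507, 0.0728, 0.1014]
tool_rot: [3.138, 0.146, -0.0]
contact_force: [-2.8, -1.1, 3.1]
grip_width: 0.002
```

Emit:
apply_moves([
  [0,0,0.001],
  [0,0,0.002],
  [0,0,0.0025],
  [0,0,0.0025],
  [0,0,0.0025],
], spin=[0,0,0,0,0])

```text
t: 4.88
position: [0.5508, 0.0728, 0.0995]
tool_rot: [3.138, 0.146, -0.0]
contact_force: [-3.2, -0.7, 7.3]
grip_width: -0.004
```

Emit:
apply_moves([
  [0,0,-0.004],
  [0,0,-0.012],
  [0,0,-0.024],
  [0,0,-0.034],
  [0,-0.02,-0.034],
  [0.001,-0.04,-0.034],
  [0.001,-0.055,-0.034],
  [0.001,-0.064,-0.034],
  [0.001,-0.064,-0.034],
  [0.001,-0.064,-0.034],
  [0.001,-0.064,-0.034],
  [0.001,-0.064,-0.034],
], spin=[0,0,0,0,0,0,0,0,0,0,0,0])

```text
t: 5.88
position: [0.5461, 0.1348, 0.1327]
tool_rot: [3.137, 0.142, -0.0]
contact_force: [0.5, 0.8, -0.6]
grip_width: -0.001
```

```bash
python3 - <<'E'
from meas import *
st=readout.read_state(); print(st['t'],st['position'],st['tool_rot'],st['contact_force'],np.abs(st['joint_velocities']).max())
s=shot('wrist','pics/wrist3.png');q=shot('side','pics/side3.png')
a=cv2.resize(q['p'][180:300,200:320,::-1],None,fx=4,fy=4,interpolation=cv2.INTER_CUBIC)
b=cv2.resize(s['p'][190:300,200:400,::-1],(400,220),interpolation=cv2.INTER_CUBIC)
c=np.zeros((480,800-80,3),np.uint8); c=np.zeros((480,800,3),np.uint8); c[:,:400]=a[:,:400]; c[:220,400:]=b; cv2.imwrite('pics/m3.png',c)
B=blobs(s,(200,190,450,300))
for k in B: print(k,B[k][0].round(1),B[k][1])
E
```

```text
5.8833 [0.54614196 0.13477833 0.13266628] [ 3.13734669e+00  1.41990799e-01 -2.65769480e-04] [ 0.46922181  0.80801549 -0.59324885] 0.003664913970598785
purple [385.5 236.2] [369 219  34  35 887]
red [280.1 239.7] [265 227  31  27 631]
```

View pics/m3.png

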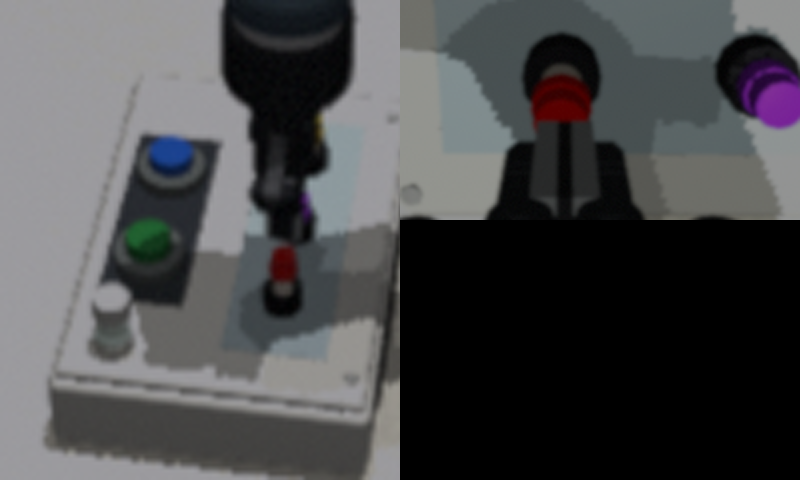

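View pics/wrist3.png

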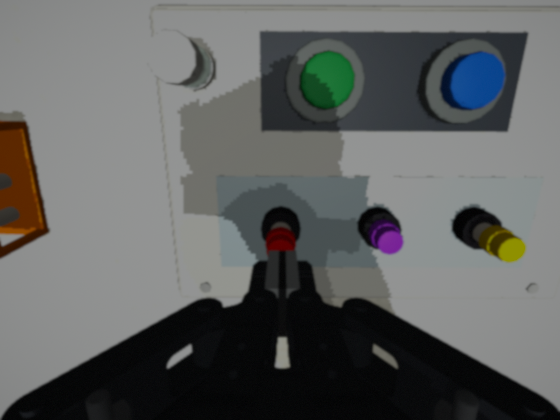

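The red cap (column 280) sits right under the fingertips (column 282). Purple at (388,240) now touches its collar with no glass showing, while yellow still shows glass. I'll check purple's height before pressing red.

```bash
python3 - <<'E'
from meas import *
s=np.load('pics/wrist3.npz')
for n,u,v in [('purple',390,242),('purple',388,240),('yellow',510,247)]: print(n,depthpt(s,u,v,s['d'][v,u]).round(4))
E
```

```text
purple [0.5513 0.0719 0.1042]
purple [0.5523 0.0732 0.1039]
yellow [0.558  0.0083 0.1133]
```

Emit:
apply_moves([
  [0,-0.001,0.006],
  [0,-0.001,0.012],
  [0,-0.001,0.014],
  [0,-0.001,0.016],
  [0,-0.001,0.018],
  [0,-0.001,0.02],
  [0,-0.001,0.022],
  [0,-0.001,0.024],
  [0,-0.001,0.024],
], spin=[0,0,0,0,0,0,0,0,0])

```text
t: 6.73
position: [0.5456, 0.1376, 0.1085]
tool_rot: [3.138, 0.146, -0.0]
contact_force: [-1.8, -0.4, 2.3]
grip_width: -0.003
```

Purple reads 0.104 against 0.103 for home, so it is home. I'll continue with red.

Emit:
apply_moves([
  [0,0,0.0015],
  [0,0,0.003],
  [0,0,0.0045],
  [0,0,0.006],
  [0,0,0.0075],
  [0,0,0.0085],
  [0,0,0.0095],
  [0,0,0.0095],
  [0,0,0.0095],
], spin=[0,0,0,0,0,0,0,0,0])

```text
t: 7.48
position: [0.546, 0.1377, 0.1]
tool_rot: [3.138, 0.146, 0.001]
contact_force: [-3.3, -1.7, 6.6]
grip_width: -0.001
```

Emit:
apply_moves([
  [0,0,-0.004],
  [0,0,-0.012],
  [0,0,-0.025],
  [0,0,-0.04],
  [0.025,0.007,-0.04],
  [0.055,0.016,-0.04],
  [0.08,0.023,-0.04],
  [0.089,0.026,-0.04],
  [0.089,0.026,-0.04],
  [0.089,0.026,-0.04],
  [0.089,0.026,-0.04],
  [0.089,0.026,-0.04],
], spin=[0,0,0,0,0,0,0,0,0,0,0,0])

```text
t: 8.48
position: [0.635, 0.1211, 0.1392]
tool_rot: [-3.138, -0.149, 0.002]
contact_force: [0.3, -0.4, 0.2]
grip_width: -0.001
```

```bash
python3 - <<'E'
from meas import *
st=readout.read_state(); print(st['t'],st['position'],st['tool_rot'],st['contact_force'],np.abs(st['joint_velocities']).max())
s=shot('wrist','pics/wrist4.png');q=shot('side','pics/side4.png');r=shot('scene','pics/scene4.png')
a=cv2.resize(q['p'][180:300,200:300,::-1],(400,480),interpolation=cv2.INTER_CUBIC)
b=cv2.resize(r['p'][180:280,240:370,::-1],(400,308),interpolation=cv2.INTER_CUBIC)
c=np.zeros((480,800,3),np.uint8); c[:,:400]=a; c[:308,400:]=b; cv2.imwrite('pics/m4.png',c)
for n,im,roi in [('scene',r,(238,185,365,265)),('side',q,(215,195,305,290))]:
    B=blobs(im,roi)
    for k in B: print(n,k,B[k][0].round(1),B[k][1],depthpt(im,*B[k][0],B[k][2]).round(4))
E
```

```text
8.4833 [0.63498144 0.12111217 0.13923752] [-3.13781973e+00 -1.49002699e-01  2.24390743e-03] [ 0.312804   -0.3966978   0.22090841] 0.004735932893686875
scene yellow [277.8 199. ] [276 196   5   7  30] [0.5598 0.0088 0.1098]
scene blue [282.3 233. ] [277 228  12  11 102] [0.6463 0.0412 0.0938]
side yellow [277.1 211.6] [275 208   5   8  39] [0.5588 0.0123 0.1046]
side purple [273.9 231.7] [271 228   7   8  45] [0.5524 0.0773 0.0939]
side red [270.3 249.5] [267 245   7  10  58] [0.547  0.1415 0.0948]
side green [236.6 239.5] [232 235  11  11  83] [0.6387 0.1245 0.0911]
side blue [243.8 218.4] [241 214   7  10  59] [0.641  0.046  0.0921]
```

View pics/m4.png

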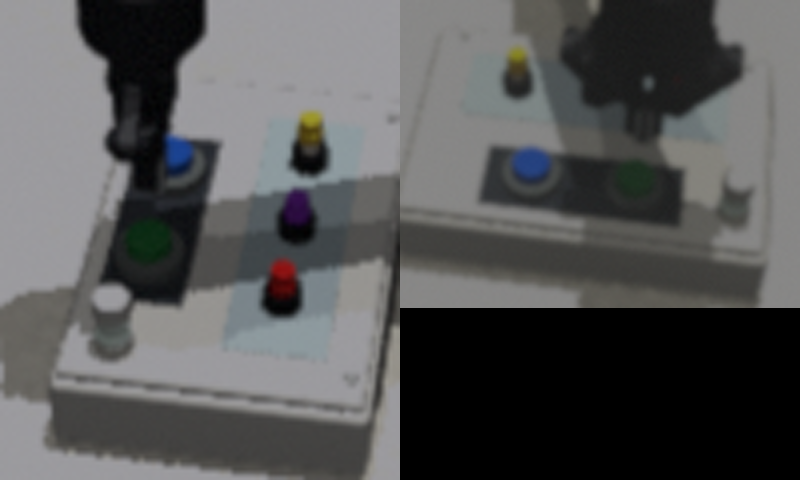

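View pics/wrist4.png

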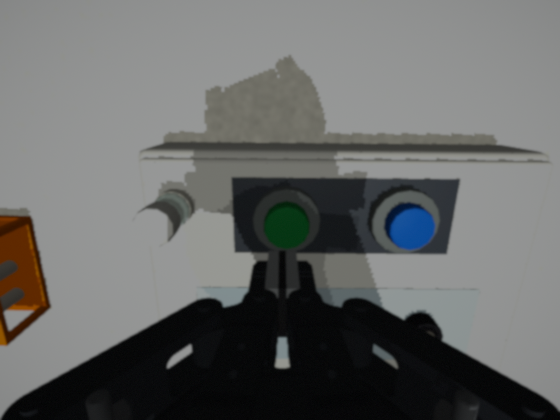

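Both tubes are home: no glass shows on either in the side view, and both centroids dropped about 3.6 px. In the wrist view the fingertips (282,255) are lined up with the green key (287,226). Next is the key press.

Emit:
apply_moves([
  [0.002,0.001,0.015],
  [0.002,0.001,0.03],
  [0.002,0.001,0.036],
  [0.002,0.001,0.04],
  [0.002,0.001,0.043],
  [0.002,0.001,0.045],
  [0.002,0.001,0.047],
  [0.002,0.001,0.049],
  [0.002,0.001,0.051],
  [0.002,0.001,0.051],
  [0.002,0.001,0.051],
], spin=[0,0,0,0,0,0,0,0,0,0,0])

```text
t: 9.55
position: [0.6387, 0.1192, 0.0892]
tool_rot: [3.138, 0.146, -0.0]
contact_force: [-3.0, -0.7, 5.5]
grip_width: 0.002
```

Emit:
apply_moves([
  [0,0,0.0008],
  [0,0,0.0015],
  [0,0,0.0015],
  [0,0,0.0015],
], spin=[0,0,0,0])

```text
t: 9.88
position: [0.6388, 0.1192, 0.088]
tool_rot: [3.138, 0.146, -0.0]
contact_force: [-3.4, -1.5, 7.4]
grip_width: -0.0
```

The force is 7.4 N at about 6 mm of travel, well past the 3 mm action point. I'll release the key and retreat.

Emit:
apply_moves([
  [0,0,-0.004],
  [0,0,-0.012],
  [0,0,-0.025],
  [0,0,-0.045],
  [0,0,-0.075],
  [-0.02,0,-0.105],
  [-0.045,0,-0.135],
  [-0.07,0,-0.165],
  [-0.095,0,-0.19],
  [-0.11,0,-0.2],
  [-0.12,0,-0.2],
  [-0.12,0,-0.2],
], spin=[0,0,0,0,0,0,0,0,0,0,0,0])

```text
t: 10.88
position: [0.5184, 0.1084, 0.2881]
tool_rot: [3.137, 0.147, 0.004]
contact_force: [-0.6, 0.3, -0.2]
grip_width: -0.002
```

```bash
python3 - <<'E'
from meas import *
st=readout.read_state(); print(st['t'],st['position'],st['contact_force'],np.abs(st['joint_velocities']).max())
s=shot('wrist','pics/wrist5.png');q=shot('side','pics/side5.png');r=shot('scene','pics/scene5.png')
for n,im,roi in [('scene',r,(238,185,365,265)),('side',q,(215,195,305,290)),('wrist',s,(130,0,450,230))]:
    B=blobs(im,roi)
    for k in B: print(n,k,B[k][0].round(1),B[k][1],depthpt(im,*B[k][0],B[k][2]).round(4))
E
```

```text
10.8833 [0.51843066 0.10836224 0.28810684] [-0.62493467  0.26873593 -0.17701924] 0.06660683333614116
scene yellow [277.7 198.8] [276 196   5   7  26] [0.5597 0.0085 0.1102]
scene purple [304.  204.5] [303 202   3   6  18] [0.5544 0.0736 0.1005]
scene red [330.  207.6] [327 204   6   8  38] [0.5486 0.1371 0.0994]
scene green [316.2 237.4] [311 234  11   8  71] [0.6406 0.1206 0.094 ]
scene blue [282.2 233. ] [277 228  12  11  99] [0.6468 0.041  0.0942]
side yellow [277.1 211.6] [275 208   5   8  39] [0.5586 0.0133 0.1056]
side purple [273.9 231.9] [271 228   7   8  43] [0.552  0.0786 0.0947]
side red [270.3 249.4] [267 245   7  10  53] [0.547  0.1416 0.0952]
side green [236.6 239.4] [232 235  11  10  88] [0.6389 0.1234 0.0904]
side blue [242.2 218.4] [237 214  11  10  89] [0.6458 0.0449 0.09  ]
wrist yellow [383.6 154.9] [374 146  21  18 295] [0.5574 0.0097 0.1118]
wrist purple [319.7 153.3] [311 145  18  18 261] [0.5519 0.0724 0.1022]
wrist red [258.4 153. ] [250 144  18  19 271] [0.5462 0.1353 0.1019]
wrist green [282.6  60.7] [269  45  29  33 736] [0.6364 0.1186 0.0944]
wrist blue [364.   61.3] [349  45  31  33 802] [0.6433 0.0398 0.0942]
```

View pics/wrist5.png

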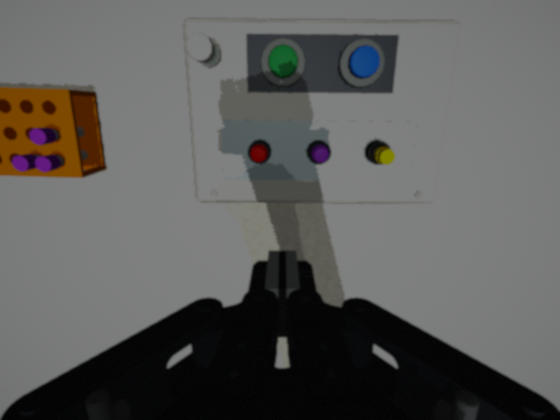

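View pics/side5.png

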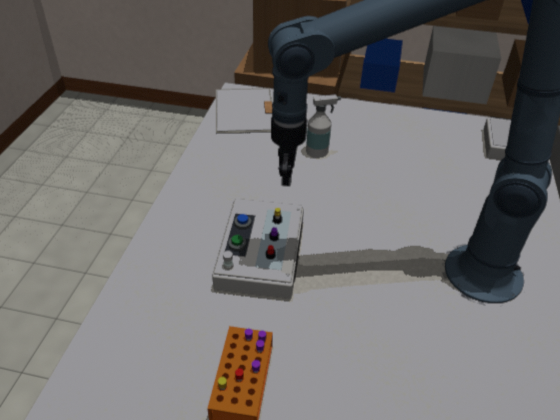

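The final pictures show the purple (320,153) and red (258,153) caps down on their collars, at about 0.102 m. Green (283,61) and blue (364,61) are both up at 0.094 m, and yellow has not moved. The vial, rack and spray bottle are where they were, and the arm is clear, so I'm handing the job in.

```bash
python3 -c "
from station import job; print(job.sign_off())"
```

```text
the job is handed in; nothing more can be done
None
```

I pressed the purple tube home, then the red tube, then pressed the green key and let it come up again. I signed the job off at about 11 s of the 45 s allowed; the station reports no verdict.

| Pressed | Force at the end of the press | Fingertip height | Check afterwards |
|---|---|---|---|
| Purple tube | about 7.3 N | 0.0995 m | cap at about 0.102–0.104 m (home is 0.103 m), no glass showing |
| Red tube | about 6.6 N | 0.100 m | cap at about 0.102 m (home is 0.103 m), no glass showing |
| Green key | about 7.4 N, about 6 mm down | 0.088 m | back up at 0.094 m |

In the last pictures the blue key is up, the yellow tube has not moved, and the vial, rack and spray bottle look unmoved. I compared the vial, rack and spray bottle by eye only. The gripper is clear of everything.

- **Camera disagreement:** the wrist and side cameras differed by up to about 7 mm along y. I aimed between them, and the wrist view showed the fingertips over each target.
- **Arm overshoot:** the arm ended up to about 6 mm off after the fast moves, so I corrected the position before each press.

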